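# Jack up the side of a pressure tester and hold it

## Task

The side of the pressure tester has to be raised so that a colleague can change its levelling foot: stand the red lever jack upright on the narrow blue plinth with its saddle centred under the yellow-marked lift lug. Pump the black handle paddle with the gripper fingers: press it all the way down once as a trial lift, let it come back up, then press it all the way down again and finish while still holding it down, with the tester raised. Do not lift or shove the tester directly with the robot, do not tip the jack over, and leave the other things on the bench where they are.

Things in the scene. Friction and masses are not known exactly. Their poses are not given: they have to be found in the camera images.
- jack: Red lever jack, loose, about 0.87 kg. Origin: underside, below the red pump block's centre (near its centre of mass); +x to the saddle. Steel base plate 8 thick, 60 wide, x -125 to +98. Pump block 40 (x) by 36 (y), z 8 to 56: grip it across y. Saddle 32 dia at x 75, top at z 50 when lowered. Handle pivot x -22, z 52; bar points to -x, rising 0.45 rad when up (all mm).
- jack_handle (a joint): Handle angle: 0 = up (spring and load bring it back by themselves when released), 0.5 rad = fully down at its stop. The saddle rises 56 mm per rad (28 mm in all) and meets the lug at about 0.25 rad. Pressing the paddle takes 2 to 4 N before that, 8 to 14 N at the bottom.
- paddle (a point): Centre of the flat top of the black paddle (40 long, 32 wide, 12 thick) at the handle's end, 112 mm along the handle from its pivot and 10 mm above its axis. It sinks about 53 mm in an arc: handle up at jack x -118, z 110; fully down at jack x -134, z 56. Site axes turn with the handle: x along it towards the pivot, z normal to the top.
- saddle_top (a point): Centre of the top face of the jack's saddle; jack x = +75 mm, y = 0, z = 50 mm when lowered.
- plinth: Fixed blue plinth under the lug: 44 mm wide (its x), 235 long (its y), 30 high, narrower than the jack's base. Origin: centre of its underside; +y points straight away from the tester. The jack stands along it, its own +x along the plinth's -y, slid in under the lug from the outer end.
- lift_pad (a point): Centre of the lift lug's underside, marked by yellow discs of 32 mm on its top (red dot) and underside. The lug is a steel tongue 48 wide, 9 thick, sticking out 70 mm from the deck; underside 94 mm above the bench at rest: 64 above the plinth, 14 above the lowered saddle. It is above the plinth's centre line, 77.5 mm from its centre towards the tester.
- tester_base: Pressure tester, fixed to the bench, with a stainless deck 300 mm (x) by 240 mm (y), top 155 mm high, carrying a dial gauge up to 390 mm high and weights. Origin: on the bench under the deck's centre; +y points to the side with the lug and plinth.
- tester_deck (a joint): Tilt of the tester's deck about its far edge, 0 = at rest, grows as the lug side is raised (rad); about 0.05 with the jack's handle fully down. The deck falls back under its weight; it loads the lug with about 15 to 20 N.
- coupling: Bystander: loose bare steel hex coupling, 38 mm across, 38 mm tall. Origin: centre of its underside, on the bench.
- tee_valve: Bystander: loose brass tee valve with a black knob, 70 mm long, 47 mm tall. Origin: centre of its underside, on the bench.
- reagent: Bystander: loose clear glass bottle with blue cap, 68 mm diameter, 150 mm tall. Origin: centre of its underside, on the bench.
- oil_jar: Bystander: loose white jar with a yellow label, 60 mm diameter, 100 mm tall. Origin: centre of its underside, on the bench.
- seal_can: Bystander: loose black and red can, 54 mm diameter, 75 mm tall. Origin: centre of its underside, on the bench.
- weight: Bystander: loose brass calibration weight, 68 mm diameter, 34 mm tall. Origin: centre of its underside, on the bench.
Not all that is in view belongs to the job. What is shaped like the jack but orange is not meant.

How it is judged:
On the way, in this order (a step that is already met when the one before it is completed fails the run):
1. the jack stands on the plinth, handle up, saddle under the lift mark (z of jack in the frame of plinth between 0.027 and 0.0335 m and angle between jack's own z axis and vertical below 0.06 rad and horizontal distance between saddle_top and lift_pad below 0.012 m and value of joint jack_handle below 0.1 rad and value of joint tester_deck below 0.008 rad), for 0.2 s.
2. trial stroke: handle down, tester raised by the jack (z of jack in the frame of plinth between 0.027 and 0.0335 m and angle between jack's own z axis and vertical below 0.06 rad and horizontal distance between saddle_top and lift_pad below 0.012 m and value of joint jack_handle above 0.43 rad and value of joint tester_deck above 0.025 rad and contact force between jack and tester_base above 5 N), for 0.1 s.
3. handle back up, tester lowered, jack still in place (all of step 1), for 0.1 s.
At the end, for the whole second after the job is handed in: Fingers hold the handle down (0.43 rad or more, over 1.5 N on the jack); the jack is still and upright (0.06 rad) on the plinth, underside 27 to 33.5 mm up, saddle within 12 mm of the lift mark in plan; the deck is raised over 0.025 rad and bears on the jack with over 5 N (all of step 2 and contact force between the fingers and jack above 1.5 N and linear speed of jack below 0.02 m/s); the arm keeps its last pose, push and grip.
It fails at once if the robot pushes the tester itself with more than 10 N (contact force between any of the fingers, the arm and tester_base above 10 N).
It fails at once if the jack is tipped over (leaning more than 0.6 rad) (angle between jack's own z axis and vertical above 0.6 rad).
It fails at once if a bystander is moved by more than 30 mm (distance of any of coupling, tee_valve, reagent, oil_jar, seal_can, weight from where it was at the start of the episode above 0.03 m).
It also fails if it takes over 61 s, if anything falls off the work surface, if the arm or the gripper's body presses on something with over 40 N, if the wrist force passes 120 N, or if a joint passes its speed limit or range.

## Robot

A 7-joint arm with a two-finger parallel gripper is mounted at the origin on the work surface. World frame = base frame: x ahead of the robot, y to its left, z up, the work surface at z = 0. Lengths are in m, angles in rad, forces in N, time in s.
With the tool pointing down it reaches from about 0.4 to 0.85 m from the base axis. Payload 10.4 kg.
Tool frame: the origin (TCP) lies at the very end of the fingers, on their centre line; the grasp point (between the pads) lies 19 mm behind it (manip.tcp_to_grasp is the distance from the TCP to the grasp point, in m); x points along the fingers, y is the direction in which the jaws open and shut, and the axes are right-handed (so a half turn about x gives the same grasp; the last joint's range is limited). The gripper opens to 85 mm and grips with 20 to 120 N. Pads are 22 mm wide; open, the fingers measure 114 mm over their backs; the gripper's body (76 mm by 85 mm) begins 54 mm behind the grasp point. The pads swing forward as they close: fully open they stand 13 mm farther back than shut.
Start: joints at [-1.2, 0.332, -0.065, 1.46, 0.022, 1.35, -0.088], TCP at [0.24, 0.577, 0.231] pointing down, gripper open.
Joint ranges: [-2.6, 2.6], [-0.5, 2.12], [-1.47, 1.34], [0.16, 2.42], [-1.27, 4.41], [0.06, 2.06], [-2.6, 2.6]. Speed limits (rad/s): [2.22, 2.22, 2.79, 2.79, 3.14, 3.14, 3.14].

## Interface

Orientations are given as a unit quaternion [x, y, z, w].
In Python, from workcell import manip, cams, hand_in gives the robot as it stands.
- The arm moves only by the shell command python3 -m handwheel 'ROWS' [FORCE]. ROWS is text: rows parted by semicolons, each of 7 numbers parted by spaces: the shift along the tool's x, y, z in mm, then the turn, a rotation vector about the tool's x, y, z in rad, then the finger opening in mm, from 0 to 85.4. A call has 1 to 8 rows; each row shifts and turns the commanded pose from where the row before left it, along the tool's axes as they then stand; what a row does not reach is not made up. A row lasts 1/10 s, in which the tool goes at most 50 mm and 8.59 degrees, less where a joint would pass 70% of its speed; a pose out of reach is approached as far as the arm can. A call with a gripper value outside its range is refused whole. The fingers move at their own pace and stop on an object; FORCE is the grip in N (left out, the last holds). Time passes only in rows, so rows that do not move let the fingers close. It gives the time, the measured TCP pose, the force and the opening at its end, in the units of the state.
- manip.get_obs(): the state, without advancing time (a new reading comes with each control period).
- cams.camera(name): name is "side" or "top"; returns a dict with "color" (384x512x3 uint8, blue, green, red), "depth" (384x512 float32, m along the optical axis (not along the pixel's ray), 0 where there is no reading), "camera_matrix" (3x3 intrinsics, pixels), "distortion" ([k1, k2, p1, p2, k3] as OpenCV has them; the pictures are not rectified), "origin" and "attitude" of the camera in the world. Camera axes: x right, y down, z forward; pixel columns grow to the right and rows downward; lengths in m; the calibration is good to about 2 mm. A picture is of the moment at which its call begins.
- hand_in(): hands the job in, once; it reports no verdict.
Trained networks look in the newest picture that a camera, given by its name, has taken for a name from the list of things; names that differ only in an ending like _2 or _b are one class to them, and where a whole thing is asked for, a point or a joint stands for the part that bears it (a point fixed in the world has none). Each returns a list of dicts, best first, with "conf" (0 to 1); they miss things now and then, are a little off and sometimes report something else, mostly with a low value. They report only what shows in the picture. A call takes as long as a camera call. They do not tell look-alikes from the thing itself.
- cams.recognise(camera, thing): "box" ([left, top, width, height] in pixels, round what is visible of it).
- cams.outline_of(camera, thing): "region" (384x512 bool, what is visible of it) and "box" ([left, top, width, height] in pixels, round what is visible of it).
The state is a dict: "clock": time; "joint_pos": joint angles; "joint_velocities": joint speeds; "tau": joint torques, N m; "position": TCP position; "ee_rot": TCP orientation; "ft_force": force on the tool from outside, world axes, zero at the start; "torque": the same for the moment, N m; "grip_width": opening from 0.0 (shut) to 1.0 (fully open).
Only numpy, scipy, OpenCV 4.12 (cv2) and the standard library are available. Lean on these libraries where they do the work, as an engineer would, in place of code of your own. Each camera call takes 0.05 s, during which the arm holds its last target.

## Working session

There is one attempt and no reset: what is moved stays moved. The work goes in short steps, Python scripts to look and compute and a shell command to move; the robot and the scene stay as the last step left them, time stands still between calls to the robot, and variables do not carry over. Pictures are saved under pics/ and viewed, and the job is handed in when it is done.

```bash
ls; mkdir -p pics; python3 - <<'E'
from workcell import manip,cams
import cv2,numpy as np
for n in ("side","top"):
    c=cams.camera(n); cv2.imwrite(f"pics/{n}0.png",c["color"]); np.savez(f"/tmp/{n}0.npz",**{k:np.array(v) for k,v in c.items()})
    print(n,c["origin"],c["attitude"],np.array(c["camera_matrix"]).tolist(),c["distortion"])
    for t in ["jack","paddle","plinth","lift_pad","tester_base","coupling","tee_valve","reagent","oil_jar","seal_can","weight"]:
        try: print(t,[(np.round(d["box"]).tolist(),round(d["conf"],2)) for d in cams.recognise(n,t)])
        except Exception as e: print(t,e)
o=manip.get_obs(); print(o); print(manip.tcp_to_grasp)
E
```

```text
pics
side [-0.34813727 -0.30114453  0.70707048] [ 0.71286909 -0.52570739  0.27109601 -0.37677096] [[390.6702274192539, 0.0, 259.19085562769067], [0.0, 390.6702274192539, 191.56143634365094], [0.0, 0.0, 1.0]] [-0.03821076  0.          0.          0.          0.        ]
jack [([166.0, 134.0, 28.0, 70.0], 0.82), ([66.0, 225.0, 26.0, 33.0], 0.79), ([290.0, 112.0, 154.0, 140.0], 0.3)]
paddle [([290.0, 110.0, 154.0, 141.0], 0.73), ([176.0, 136.0, 9.0, 29.0], 0.58), ([63.0, 226.0, 25.0, 14.0], 0.54)]
plinth [([233.0, 191.0, 70.0, 27.0], 0.64)]
lift_pad [([291.0, 112.0, 153.0, 138.0], 0.86)]
tester_base [([292.0, 111.0, 154.0, 160.0], 0.96)]
coupling [([174.0, 134.0, 10.0, 36.0], 0.17)]
tee_valve [([270.0, 222.0, 22.0, 16.0], 0.61)]
reagent [([211.0, 123.0, 19.0, 46.0], 0.83), ([167.0, 185.0, 8.0, 5.0], 0.75)]
oil_jar [([236.0, 142.0, 16.0, 31.0], 0.89), ([257.0, 179.0, 23.0, 18.0], 0.45)]
seal_can [([186.0, 139.0, 20.0, 24.0], 0.93)]
weight [([292.0, 114.0, 152.0, 134.0], 0.41)]
top [ 0.28833841 -0.03127888  1.26243767] [ 0.70385106 -0.70222827  0.0734544  -0.07793328] [[499.87609980360764
[... 807 characters left out ...]
1.0], 0.89)]
{'clock': 1.2, 'joint_pos': array([-1.19962255,  0.33220943, -0.06469394,  1.46010117,  0.02158834,
        1.34990385, -0.08848596]), 'joint_velocities': array([ 0.00100544, -0.00199729, -0.00056271, -0.00135211, -0.00085947,
        0.0013271 , -0.00208432]), 'tau': array([-1.95380512e-04, -6.25238729e+01,  4.91628342e-02, -3.91816092e+01,
        1.64293719e-02,  2.02838586e-03, -1.35528981e-05]), 'position': array([0.2397878 , 0.57719152, 0.23133106]), 'ee_rot': array([ 0.13834576,  0.69345111, -0.13829265,  0.69344153]), 'ft_force': array([0.52944944, 0.34024214, 1.38090484]), 'torque': array([ 0.08211928,  0.03653222, -0.06849693]), 'grip_width': 1.0004580060787305}
0.0187
```

View pics/side0.png

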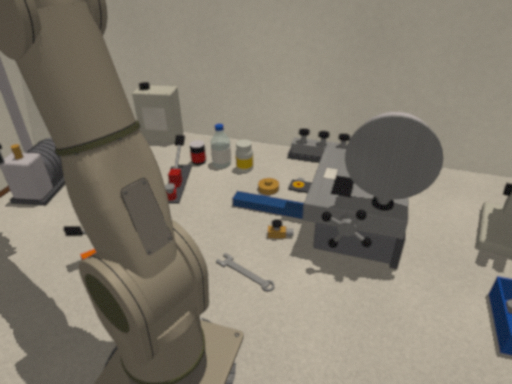

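View pics/top0.png

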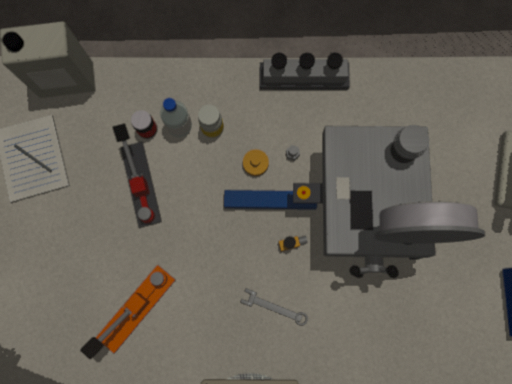

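```bash
cat > h.py <<'E'
import numpy as np,cv2
from scipy.spatial.transform import Rotation as R
def load(n): 
    z=np.load(n); return {k:z[k] for k in z.files}
def ray(c,uv):
    p=cv2.undistortPoints(np.array(uv,float).reshape(-1,1,2),c["camera_matrix"],c["distortion"]).reshape(-1,2)
    return np.c_[p,np.ones(len(p))]
def atz(c,uv,z):
    d=R.from_quat(c["attitude"]).apply(ray(c,uv)); o=c["origin"]; return o+d*((z-o[2])/d[:,2])[:,None]
def cloud(c):
    v,u=np.mgrid[0:384,0:512]; uv=np.c_[u.ravel(),v.ravel()]
    P=R.from_quat(c["attitude"]).apply(ray(c,uv)*c["depth"].reshape(-1,1))+c["origin"]
    P[c["depth"].ravel()==0]=np.nan
    return P.reshape(384,512,3)
def proj(c,P):
    P=np.atleast_2d(P); q=R.from_quat(c["attitude"]).inv().apply(P-c["origin"])
    return cv2.projectPoints(q,np.zeros(3),np.zeros(3),c["camera_matrix"],c["distortion"])[0].reshape(-1,2)
def snap(n,f):
    from workcell import cams
    c=cams.camera(n); c={k:np.array(v) for k,v in c.items()}; cv2.imwrite(f"pics/{f}.png",c["color"]); np.savez(f"/tmp/{f}.npz",**c); return c
E
python3 - <<'E'
from h import *
for n in ("top","side"):
    c=load(f"/tmp/{n}0.npz"); print(n,R.from_quat(c["attitude"]).as_matrix().round(2).tolist())
    P=cloud(c)
    pts=dict(paddle=(122,132),block=(138,186),saddle=(146,214),pl0=(226,200),pl1=(290,202),lug=(303,193),weight=(256,162),hex=(293,153),tee=(290,242),reag=(175,115),oil=(210,115),can=(144,125),deck=(335,150),orange=(140,303)) if n=="top" else dict(paddle=(180,140),saddle=(169,190))
    for k,(u,v) in pts.items(): print(k,P[v,u].round(3))
c=load("/tmp/top0.npz")
i=c["color"]; cv2.imwrite("pics/c1.png",cv2.resize(i[90:260,90:350],None,fx=3,fy=3,interpolation=cv2.INTER_CUBIC))
E
```

```text
top [[0.0, -0.98, 0.21], [-1.0, -0.0, 0.01], [-0.01, -0.21, -0.98]]
paddle [0.696 0.31  0.107]
block [0.573 0.278 0.057]
saddle [0.504 0.256 0.051]
pl0 [0.545 0.062 0.026]
pl1 [ 0.539 -0.1    0.031]
lug [ 0.546 -0.127  0.103]
weight [ 0.643 -0.014  0.03 ]
hex [ 0.665 -0.108  0.037]
tee [ 0.436 -0.098  0.049]
reag [0.736 0.182 0.117]
oil [0.74  0.098 0.107]
can [0.726 0.266 0.074]
deck [ 0.637 -0.198  0.153]
orange [0.291 0.256 0.06 ]
side [[0.3, -0.55, 0.78], [-0.95, -0.16, 0.25], [-0.01, -0.82, -0.57]]
paddle [0.69  0.311 0.107]
saddle [0.492 0.255 0.045]
```

View pics/c1.png

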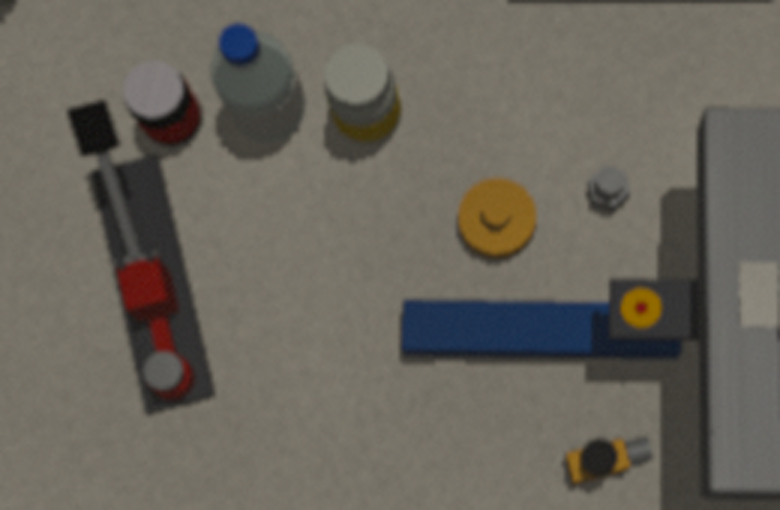

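```bash
python3 - <<'E'
from h import *
from workcell import manip
o=manip.get_obs(); print("tool axes",R.from_quat(o["ee_rot"]).as_matrix().round(3).tolist())
c=load("/tmp/top0.npz"); P=cloud(c); hsv=cv2.cvtColor(c["color"],cv2.COLOR_BGR2HSV).astype(int); H,S,V=hsv[...,0],hsv[...,1],hsv[...,2]
v,u=np.mgrid[0:384,0:512]
def box(a,b,cc,d): return (u>=a)&(u<b)&(v>=cc)&(v<d)
def cen(m): return u[m].mean(),v[m].mean(),m.sum()
red=((H<8)|(H>172))&(S>120)&box(110,170,150,230)
blk=red&(P[...,2]>.05)&(v<200)
sad=(S<60)&(P[...,2]>.04)&box(130,165,200,225)
pad=(V<55)&box(105,135,115,150)
bl=(H>95)&(H<125)&(S>110)&box(215,330,180,220)
yel=(H>15)&(H<35)&(S>150)&box(290,320,180,210)
for n,m,z in (("blk",blk,.056),("sad",sad,.05),("pad",pad,.110),("yel",yel,.103)):
    a=cen(m); print(n,np.round(a,1),atz(c,[a[:2]],z).round(4), np.nanmedian(P[m],0).round(4))
# base plate rectangle
base=(V<90)&(P[...,2]<.03)&(P[...,2]>-.01)&box(110,170,140,235)
Q=P[bl&(P[...,2]>.02)&(P[...,2]<.04)]; uvb=np.c_[u[bl],v[bl]]
X=atz(c,np.c_[u[bl],v[bl]],.03)
r=cv2.minAreaRect((X[:,:2]*1000).astype(np.float32)); print("plinth rect",r); print(np.nanmedian(P[bl],0))
cnt=bl.astype(np.uint8)*255
for n,m in (("tst",blk),("s",sad),("p",pad),("b",bl)): pass
im=c["color"].copy(); im[blk]=(0,255,0); im[sad]=(255,0,255); im[pad]=(255,255,0); im[bl]=(255,255,255); im[yel]=(0,0,0)
cv2.imwrite("pics/c2.png",cv2.resize(im[90:260,90:350],None,fx=3,fy=3,interpolation=cv2.INTER_NEAREST))
E
```

```text
tool axes [[0.0, 0.384, 0.923], [0.0, 0.923, -0.384], [-1.0, 0.0, -0.0]]
blk [137.3 184.6 225. ] [[0.5771 0.2797 0.056 ]] [0.5767 0.28   0.0558]
sad [144.  213.5 125. ] [[0.5056 0.2609 0.05  ]] [0.5063 0.2607 0.0499]
pad [122.1 135.  243. ] [[0.6872 0.3088 0.11  ]] [0.6922 0.3133 0.108 ]
yel [303.3 192.2 140. ] [[ 0.5479 -0.1274  0.103 ]] [ 0.5479 -0.1269  0.1044]
plinth rect ((546.724365234375, -47.9033203125), (41.18478775024414, 228.8194580078125), 0.09335865825414658)
[ 0.54488779 -0.02673871  0.02962342]
```

View pics/c2.png

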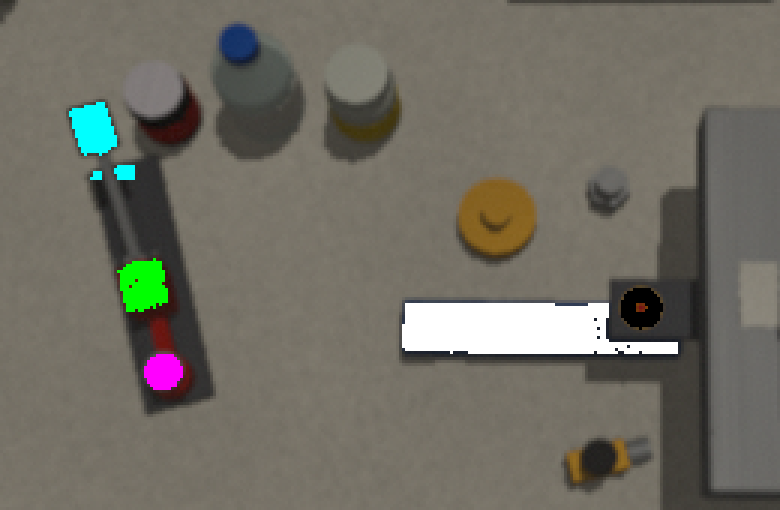

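Two things look like the jack: the red one at top px (138,186) and the orange one at (140,303). The crop shows the first is red with a grey saddle at (146,214) and a black paddle at (122,132), so I choose that one. I measure the jack origin at (0.577, 0.280) with yaw -164.7°. The lug pad is at (0.5475, -0.127) and the plinth is aligned with world y.

```bash
python3 -m handwheel '0 -14 41 0 0 0 85; 0 -14 41 0 0 0 85; 0 -14 41 0 0 0 85; 0 -14 41 0 0 0 85; 0 -14 41 0 0 0 85; 0 -14 41 0 0 0 85; 0 -14 41 0 0 0 85; 0 -14 41 0 0 0 85' 60
python3 -m handwheel '0 0 0 0.14 0 0 85; 0 0 0 0.14 0 0 85; 0 0 0 0.14 0 0 85; 0 0 0 0.14 0 0 85; 0 0 0 0.14 0 0 85; 0 0 0 0.14 0 0 85; 0 0 0 0.14 0 0 85; 0 0 0 0.14 0 0 85'
python3 -m handwheel '0 0 0 0.14 0 0 85; 0 0 0 0.14 0 0 85; 0 0 0 0.14 0 0 85; 0 0 0 0.14 0 0 85; 0 0 0 0.14 0 0 85; 0 0 0 0.14 0 0 85; 0 0 0 0.14 0 0 85; 0 0 0 0.14 0 0 85'
cat >> h.py <<'E'
def need(pos,yawy):
    from workcell import manip
    o=manip.get_obs(); M=R.from_quat(o["ee_rot"]).as_matrix()
    y=np.degrees(np.arctan2(M[1,1],M[0,1])); dy=(yawy-y+180)%360-180
    print("t",round(o["clock"],2),"pos",o["position"].round(4),"toolyaw",round(y,2),"tilt",M[:2,0].round(4),"F",np.round(o["ft_force"],1),"grip",round(o["grip_width"],3),"q",o["joint_pos"].round(2))
    print("need mm in tool axes",(M.T@(np.array(pos)-o["position"])*1000).round(1),"turn about tool x",round(-np.radians(dy),3))
E
python3 -c "
from h import *
need((.577,.280,.231),-74.7)"
```

```text
clock: 2.0
position: [0.5009, 0.3466, 0.2316]
ee_rot: [0.138, 0.693, -0.138, 0.694]
ft_force: [0.3, -1.5, -0.2]
grip_width: 0.995
clock: 2.8
position: [0.4997, 0.3479, 0.2313]
ee_rot: [0.487, 0.513, -0.487, 0.513]
ft_force: [0.3, 0.2, 0.3]
grip_width: 0.993
clock: 3.6
position: [0.4997, 0.348, 0.2314]
ee_rot: [0.685, 0.176, -0.685, 0.176]
ft_force: [-0.4, -0.5, 0.5]
grip_width: 0.997
t 3.6 pos [0.4997 0.348  0.2314] toolyaw -61.23 tilt [0.     0.0002] F [-0.4 -0.5  0.5] grip 0.997 q [-1.02  0.3   0.42  1.53 -0.13  1.33 -1.66]
need mm in tool axes [  0.3  96.8 -35.1] turn about tool x 0.235
```

```bash
python3 -m handwheel '0 32.3 -11.7 0 0 0 85; 0 32.3 -11.7 0 0 0 85; 0 32.2 -11.7 0 0 0 85; 0 0 0 0.118 0 0 85; 0 0 0 0.117 0 0 85; 0 0 0 0 0 0 85'
python3 -c "
from h import *
need((.577,.280,.231),-74.7)
c=snap('side','s1');c=snap('top','t1')"
```

```text
clock: 4.2
position: [0.5776, 0.2804, 0.2312]
ee_rot: [-0.701, -0.095, 0.701, -0.095]
ft_force: [0.6, 0.5, 0.1]
grip_width: 0.997
t 4.2 pos [0.5776 0.2804 0.2312] toolyaw -74.49 tilt [-0.  0.] F [0.6 0.5 0.1] grip 0.997 q [-0.89  0.39  0.5   1.44 -0.19  1.36 -1.69]
need mm in tool axes [0.2 0.2 0.6] turn about tool x 0.004
```

View pics/s1.png

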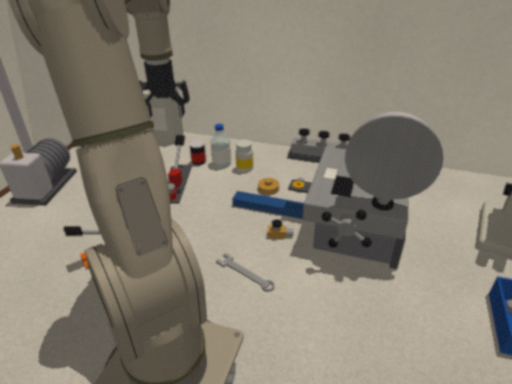

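View pics/t1.png

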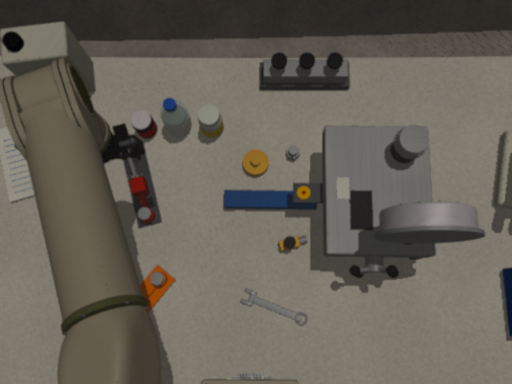

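```bash
python3 -m handwheel '40 0 0 0 0 0 85; 40 0 0 0 0 0 85; 40 0 0 0 0 0 85; 40 0 0 0 0 0 85; 25 0 0 0 0 0 85; 15 0 0 0 0 0 85; 11 0 0 0 0 0 85; 0 0 0 0 0 0 85'
python3 -c "
from h import *
need((.577,.280,.020),-74.7)"
```

```text
clock: 5.1
position: [0.5771, 0.2804, 0.0197]
ee_rot: [-0.7, -0.096, 0.701, -0.097]
ft_force: [-0.5, 0.5, -0.2]
grip_width: 0.996
t 5.1 pos [0.5771 0.2804 0.0197] toolyaw -74.3 tilt [-0.0009 -0.0004] F [-0.5  0.5 -0.2] grip 0.996 q [-0.85  0.59  0.43  1.64 -0.28  0.98 -1.62]
need mm in tool axes [-0.3  0.3  0.2] turn about tool x 0.007
```

```bash
python3 -m handwheel '0 0 0 0.006 0 0 50; 0 0 0 0 0 0 30; 0 0 0 0 0 0 20; 0 0 0 0 0 0 20; 0 0 0 0 0 0 20; 0 0 0 0 0 0 20' 80
python3 -m handwheel '-10 0 0 0 0 0 20; -10 0 0 0 0 0 20; -10 0 0 0 0 0 20; -15 0 0 0 0 0 20; -15 0 0 0 0 0 20; -15 0 0 0 0 0 20; -15 0 0 0 0 0 20; 0 0 0 0 0 0 20'
python3 -c "
from h import *
need((.577,.280,.11),-74.7)
c=snap('side','s2');c=snap('top','t2')"
```

```text
clock: 5.7
position: [0.5781, 0.2813, 0.0216]
ee_rot: [0.701, 0.095, -0.7, 0.094]
ft_force: [-1.0, 1.3, 5.8]
grip_width: 0.413
clock: 6.5
position: [0.5789, 0.281, 0.1134]
ee_rot: [0.702, 0.095, -0.699, 0.093]
ft_force: [0.1, -0.1, -7.8]
grip_width: 0.414
t 6.5 pos [0.5789 0.281  0.1134] toolyaw -74.72 tilt [0.0038 0.0025] F [ 0.1 -0.1 -7.8] grip 0.414 q [-0.88  0.48  0.47  1.57 -0.23  1.14 -1.66]
need mm in tool axes [3.4 0.4 2.1] turn about tool x -0.0
```

View pics/s2.png

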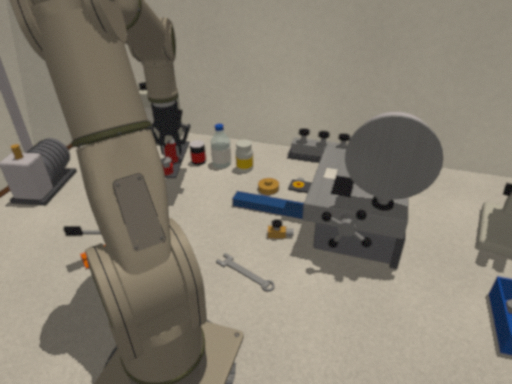

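View pics/t2.png

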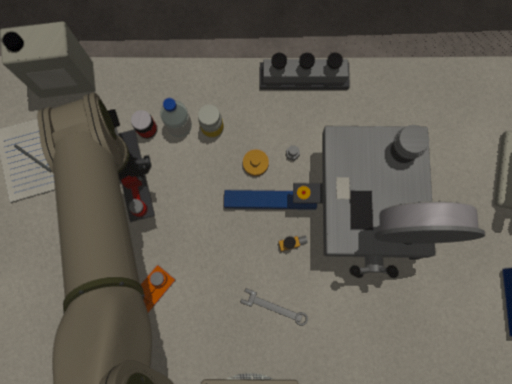

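```bash
python3 -m handwheel '0 0 0 -0.08 0 0 20; 0 0 0 -0.12 0 0 20; 0 0 0 -0.12 0 0 20; 0 0 0 -0.12 0 0 20; 0 0 0 -0.12 0 0 20; 0 0 0 -0.12 0 0 20; 0 0 0 -0.12 0 0 20' 80
python3 -m handwheel '0 0 0 -0.12 0 0 20; 0 0 0 -0.12 0 0 20; 0 0 0 -0.12 0 0 20; 0 0 0 -0.10 0 0 20; 0 0 0 -0.044 0 0 20; 0 0 0 0 0 0 20'
python3 -c "
from h import *
need((.5475,.19,.1134),0)"
```

```text
clock: 7.3
position: [0.5768, 0.28, 0.109]
ee_rot: [-0.607, -0.361, 0.609, -0.361]
ft_force: [-0.9, -0.8, -8.1]
grip_width: 0.408
clock: 7.9
position: [0.5769, 0.2799, 0.1091]
ee_rot: [-0.499, -0.5, 0.501, -0.5]
ft_force: [-0.3, -0.2, -8.1]
grip_width: 0.411
t 7.9 pos [0.5769 0.2799 0.1091] toolyaw 0.02 tilt [-0.0017 -0.0009] F [-0.3 -0.2 -8.1] grip 0.411 q [-0.69  0.46  0.22  1.57 -0.11  1.13 -0.45]
need mm in tool axes [ -4.2 -29.4  89.9] turn about tool x 0.0
```

```bash
python3 -m handwheel '0 -10 20 0 0 0 20; 0 -10 30 0 0 0 20; 0 -9.4 30 0 0 0 20; 0 0 10 0 0 0 20; 0 0 0 0 0 0 20'
cat > m.py <<'E'
from h import *
import sys
def meas(c,z0=0.09,win=(.3,.75,-.2,.5),dbg=None):
    P=cloud(c); hsv=cv2.cvtColor(c["color"],cv2.COLOR_BGR2HSV).astype(int); H,S,V=hsv[...,0],hsv[...,1],hsv[...,2]
    return P,H,S,V
E
python3 - <<'E'
from h import *
need((.5475,.19,.1134),0)
snap('side','s3');snap('top','t3')
E
```

```text
clock: 8.4
position: [0.5481, 0.1879, 0.11]
ee_rot: [-0.501, -0.499, 0.501, -0.499]
ft_force: [-0.9, 0.9, -7.0]
grip_width: 0.41
t 8.4 pos [0.5481 0.1879 0.11  ] toolyaw -0.26 tilt [-0.0004 -0.0009] F [-0.9  0.9 -7. ] grip 0.41 q [-0.62  0.33  0.25  1.74 -0.09  1.08 -0.34]
need mm in tool axes [-3.4 -0.6 -2.1] turn about tool x -0.005
```

View pics/s3.png

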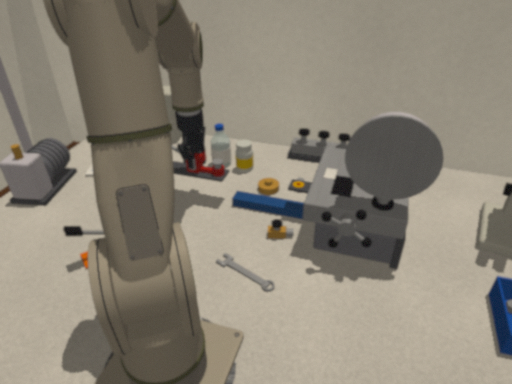

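View pics/t3.png

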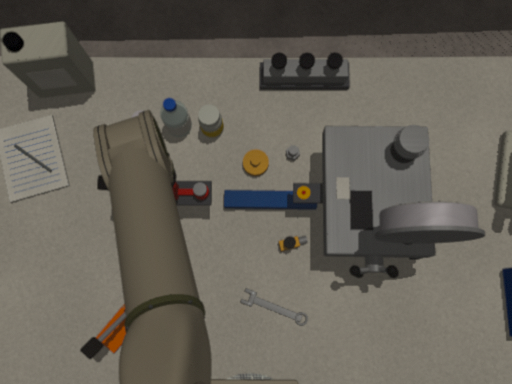

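```bash
python3 - <<'E'
from h import *
c=load("/tmp/t3.npz"); P=cloud(c); hsv=cv2.cvtColor(c["color"],cv2.COLOR_BGR2HSV).astype(int); H,S,V=hsv[...,0],hsv[...,1],hsv[...,2]
v,u=np.mgrid[0:384,0:512]
z=P[...,2]
b=(u>172)&(u<216)&(v>172)&(v<210)
sad=b&(S<60)&(V>90)&(z>.12)
print("sad",u[sad].mean(),v[sad].mean(),sad.sum(),np.nanmedian(P[sad],0).round(4),P[sad].min(0).round(3),P[sad].max(0).round(3))
base=b&(z>.075)&(z<.11)&(V<110)&(S<90)
Q=P[base]; A=np.c_[Q[:,:2],np.ones(len(Q))]; k,*_=np.linalg.lstsq(A,Q[:,2],rcond=None); print("base",len(Q),"z mean",Q[:,2].mean().round(4),"slopes",k[:2].round(4),Q.min(0).round(3),Q.max(0).round(3))
r=cv2.minAreaRect((Q[:,:2]*1000).astype(np.float32)); print(r)
im=c["color"].copy(); im[sad]=(255,0,255); im[base]=(0,255,0)
cv2.imwrite("pics/c3.png",cv2.resize(im[150:230,90:240],None,fx=5,fy=5,interpolation=cv2.INTER_NEAREST))
E
```

```text
sad 199.43589743589743 188.52136752136752 117 [0.5479 0.1152 0.1386] [0.535 0.102 0.133] [0.561 0.13  0.143]
base 513 z mean 0.0963 slopes [0.0004 0.008 ] [0.517 0.092 0.087] [0.578 0.178 0.104]
((547.966552734375, 135.28933715820312), (61.03841018676758, 86.6115493774414), 0.4137822389602661)
```

View pics/c3.png

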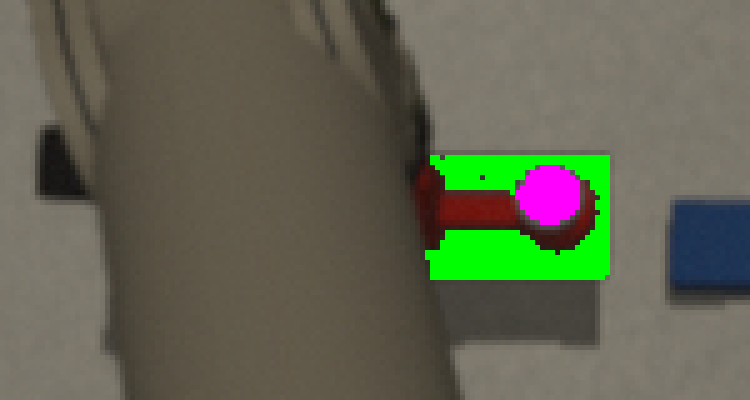

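```bash
python3 -m handwheel '20 0 0 0 0 0 20; 20 0 0 0 0 0 20; 12 -0.5 0 -0.005 0 0 20; 0 0 0 0 0 0 20; 0 0 20 0 0 0 20; 0 0 30 0 0 0 20; 0 0 30 0 0 0 20; 0 0 0 0 0 0 20'
python3 - <<'E'
from h import *
need((.5477,-.0535,.0575),0)
E
```

```text
clock: 9.3
position: [0.549, 0.1052, 0.0594]
ee_rot: [0.5, 0.499, -0.5, 0.501]
ft_force: [0.3, -0.8, -7.6]
grip_width: 0.409
t 9.3 pos [0.549  0.1052 0.0594] toolyaw -0.06 tilt [ 0.0013 -0.0022] F [ 0.3 -0.8 -7.6] grip 0.409 q [-0.51  0.35  0.28  1.84 -0.11  0.96 -0.18]
need mm in tool axes [  2.2  -1.1 158.7] turn about tool x -0.001
```

```bash
python3 -m handwheel '0 -1 30 0 0 0 20; 0 0 30 0 0 0 20; 0 0 30 0 0 0 20; 0 0 15 0 0 0 20; 0 0 0 0 0 0 20; 0 0 0 0 0 0 20'
python3 - <<'E'
from h import *
need((.5477,-.0535,.0575),0)
c=snap('side','s4');snap('top','t4')
i=c["color"]; cv2.imwrite("pics/c4.png",cv2.resize(i[100:280,180:420],None,fx=3,fy=3,interpolation=cv2.INTER_CUBIC))
E
```

```text
clock: 9.9
position: [0.5481, 0.0062, 0.0589]
ee_rot: [0.499, 0.501, -0.498, 0.501]
ft_force: [0.5, 0.5, -8.1]
grip_width: 0.411
t 9.9 pos [0.5481 0.0062 0.0589] toolyaw 0.29 tilt [0.001  0.0009] F [ 0.5  0.5 -8.1] grip 0.411 q [-0.37  0.34  0.32  1.87 -0.13  0.96  0.01]
need mm in tool axes [ 1.4 -0.7 59.7] turn about tool x 0.005
```

View pics/c4.png

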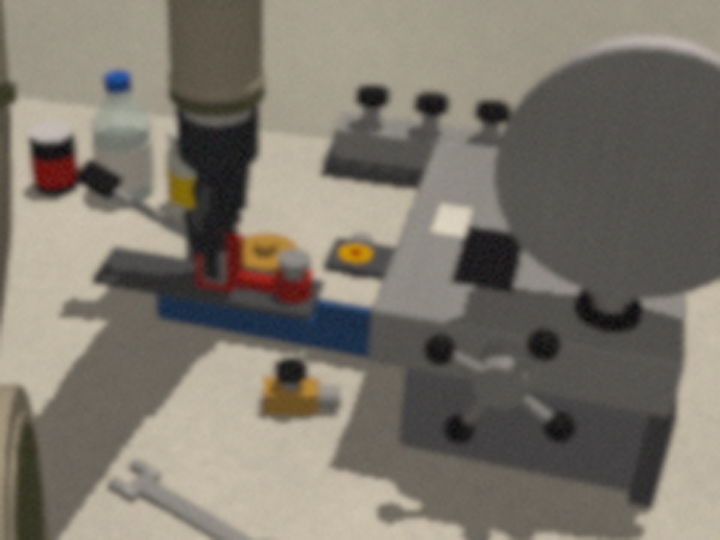

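View pics/t4.png

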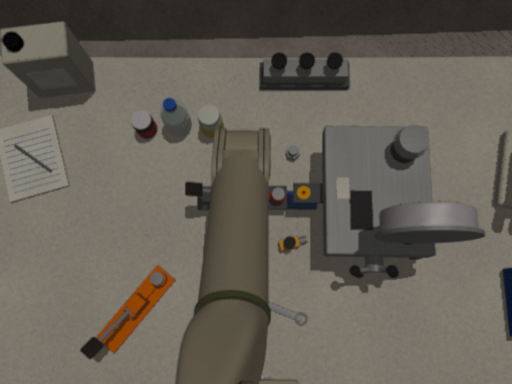

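```bash
python3 - <<'E'
from h import *
c=load("/tmp/t4.npz"); P=cloud(c); hsv=cv2.cvtColor(c["color"],cv2.COLOR_BGR2HSV).astype(int); H,S,V=hsv[...,0],hsv[...,1],hsv[...,2]
v,u=np.mgrid[0:384,0:512]
yel=(H>15)&(H<35)&(S>150)&(u>290)&(u<320)&(v>180)&(v<210)
print("yel",atz(c,[(u[yel].mean(),v[yel].mean())],.103))
b=(u>265)&(u<291)&(v>178)&(v<212)
sad=b&(S<60)&(V>90)&(P[...,2]>.075)
uu,vv=u[sad].mean(),v[sad].mean()
print("sad",uu,vv,sad.sum(),atz(c,[(uu,vv)],.0875),np.nanmedian(P[sad],0))
im=c["color"].copy(); im[sad]=(255,0,255); 
cv2.imwrite("pics/c5.png",cv2.resize(im[160:230,180:330],None,fx=5,fy=5,interpolation=cv2.INTER_NEAREST))
E
```

```text
yel [[ 0.54810898 -0.12728765  0.103     ]]
sad 277.57851239669424 192.77685950413223 121 [[ 0.54994402 -0.06684153  0.0875    ]] [ 0.54860097 -0.06783871  0.08697082]
```

View pics/c5.png

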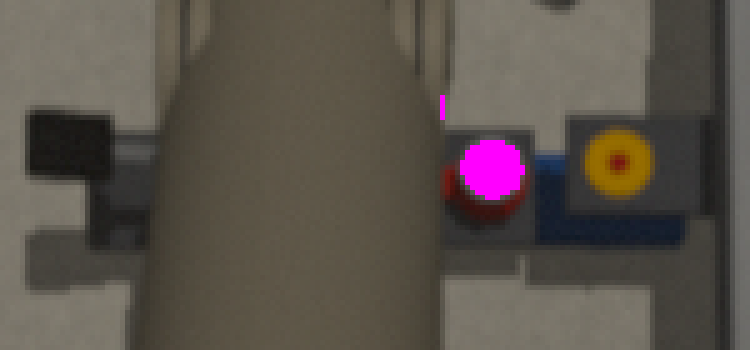

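```bash
python3 -m handwheel '2 0 15 0.004 0 0 20; 0 0 20 0 0 0 20; 0 -0.5 15 0 0 0 20; 0 0 9.5 0 0 0 20; 0 0 0 0 0 0 20; 0 0 0 0 0 0 20'
python3 - <<'E'
from h import *
need((.5477,-.0535,.0515),0)
c=snap('side','s5');snap('top','t5')
i=c["color"]; cv2.imwrite("pics/c6.png",cv2.resize(i[100:280,180:420],None,fx=3,fy=3,interpolation=cv2.INTER_CUBIC))
E
```

```text
clock: 10.6
position: [0.5472, -0.0534, 0.0563]
ee_rot: [0.5, 0.5, -0.5, 0.5]
ft_force: [-0.2, 0.5, -8.0]
grip_width: 0.415
t 10.6 pos [ 0.5472 -0.0534  0.0563] toolyaw 0.07 tilt [-0.      0.0007] F [-0.2  0.5 -8. ] grip 0.415 q [-0.28  0.35  0.35  1.87 -0.14  0.95  0.13]
need mm in tool axes [4.8 0.5 0.1] turn about tool x 0.001
```

View pics/c6.png

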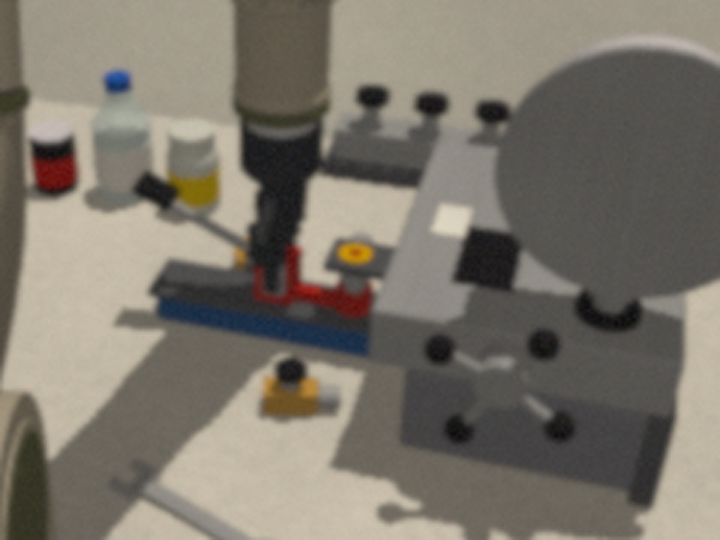

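Saddle is under the yellow mark. I'll lower gently until the force shows contact.

```bash
python3 -m handwheel '1.5 0 0 0 0 0 20; 1.5 0 0 0 0 0 20; 1 0 0 0 0 0 20; 0 0 0 0 0 0 20; 0 0 0 0 0 0 20'
python3 -m handwheel '0.8 0 0 0 0 0 20; 0 0 0 0 0 0 20; 0 0 0 0 0 0 20'
```

```text
clock: 11.2
position: [0.5471, -0.054, 0.0523]
ee_rot: [0.5, 0.5, -0.5, 0.5]
ft_force: [-0.0, -0.1, -7.5]
grip_width: 0.409
clock: 11.5
position: [0.5473, -0.0541, 0.0516]
ee_rot: [0.5, 0.5, -0.5, 0.5]
ft_force: [0.1, -0.9, -7.4]
grip_width: 0.409
```

```bash
python3 -m handwheel '0.8 0 0 0 0 0 20; 0 0 0 0 0 0 20; 0 0 0 0 0 0 20'
python3 -m handwheel '0.6 0 0 0 0 0 20; 0 0 0 0 0 0 20; 0 0 0 0 0 0 20'
```

```text
clock: 11.8
position: [0.5473, -0.0541, 0.0515]
ee_rot: [0.5, 0.5, -0.5, 0.5]
ft_force: [-5.2, -0.3, 6.1]
grip_width: 0.402
clock: 12.1
position: [0.5473, -0.0541, 0.0515]
ee_rot: [0.5, 0.5, -0.5, 0.5]
ft_force: [-7.8, -0.1, 12.7]
grip_width: 0.412
```

```bash
python3 -m handwheel '-0.7 0 0 0 0 0 20; 0 0 0 0 0 0 45; 0 0 0 0 0 0 60; 0 0 0 0 0 0 75; 0 0 0 0 0 0 75; 0 0 0 0 0 0 75'
python3 - <<'E'
from h import *
need((.5477,-.0535,.0515),0)
c=snap('side','s6');snap('top','t6')
i=c["color"]; cv2.imwrite("pics/c7.png",cv2.resize(i[100:280,180:420],None,fx=3,fy=3,interpolation=cv2.INTER_CUBIC))
E
```

```text
clock: 12.7
position: [0.5472, -0.0541, 0.0508]
ee_rot: [0.5, 0.5, -0.5, 0.5]
ft_force: [-0.5, 0.4, -0.1]
grip_width: 0.88
t 12.7 pos [ 0.5472 -0.0541  0.0508] toolyaw 0.06 tilt [0.0003 0.    ] F [-0.5  0.4 -0.1] grip 0.88 q [-0.28  0.35  0.35  1.87 -0.15  0.94  0.13]
need mm in tool axes [-0.7  0.5 -0.6] turn about tool x 0.001
```

View pics/c7.png

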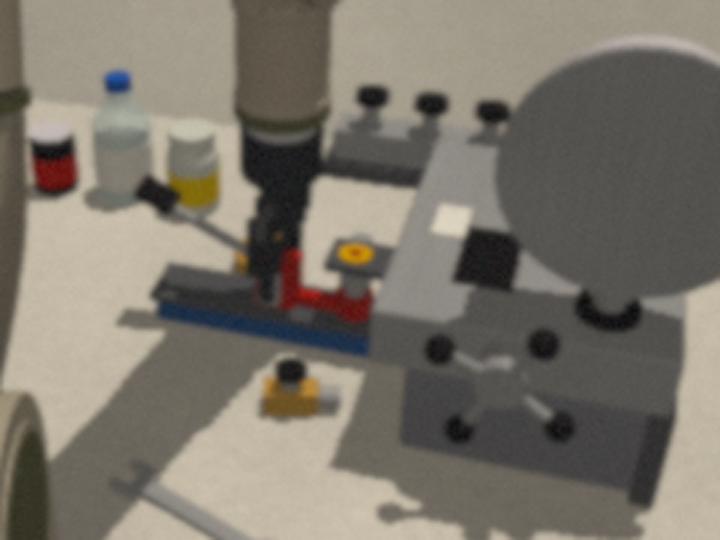

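```bash
python3 -m handwheel '-10 0 0 0 0 0 75; -25 0 0 0 0 0 75; -40 0 0 0 0 0 75; -40 0 0 0 0 0 75; -40 0 0 0 0 0 75; -15 0 0 0 0 0 75; 0 0 -40 0 0 0 0; 0 0 -40 0 0 0 0'
python3 -m handwheel '0 0 -40 0 0 0 0; 0 0 -40 0 0 0 0; 0 0 -40 0 0 0 0; 0 0 0 0 0 0 0'
python3 - <<'E'
from h import *
need((.5477,.0645,.16),0)
snap('side','s7');c=snap('top','t7')
i=c["color"]; cv2.imwrite("pics/c8.png",cv2.resize(i[140:260,150:350],None,fx=4,fy=4,interpolation=cv2.INTER_CUBIC))
E
```

```text
clock: 13.6
position: [0.5474, 0.0257, 0.2226]
ee_rot: [0.501, 0.499, -0.5, 0.5]
ft_force: [1.3, 1.0, -0.9]
grip_width: 0.553
clock: 14.0
position: [0.5457, 0.1526, 0.2212]
ee_rot: [0.498, 0.503, -0.497, 0.502]
ft_force: [-0.3, 0.2, -0.1]
grip_width: 0.001
t 14.0 pos [0.5457 0.1526 0.2212] toolyaw 0.54 tilt [-0.0003  0.0023] F [-0.3  0.2 -0.1] grip 0.001 q [-0.55  0.21  0.23  1.65 -0.05  1.29 -0.3 ]
need mm in tool axes [61.   1.1 88.3] turn about tool x 0.009
```

View pics/c8.png

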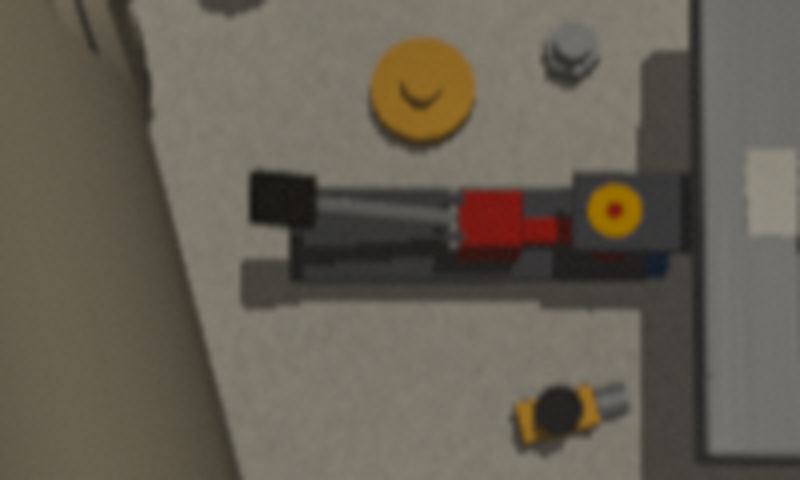

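View pics/s7.png

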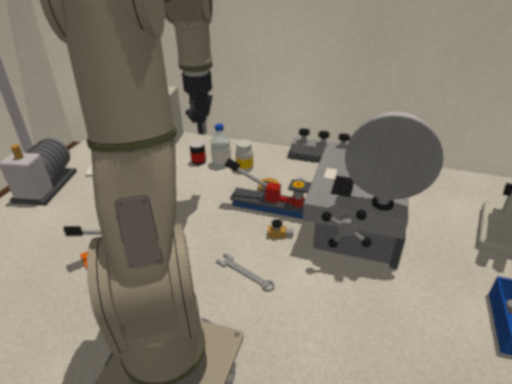

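Jack stands on the plinth and the arm has cleared the top view, so I measure block, paddle and level.

```bash
python3 - <<'E'
from h import *
c=load("/tmp/t7.npz"); P=cloud(c); hsv=cv2.cvtColor(c["color"],cv2.COLOR_BGR2HSV).astype(int); H,S,V=hsv[...,0],hsv[...,1],hsv[...,2]
v,u=np.mgrid[0:384,0:512]; Z=P[...,2]
b=(u>205)&(u<320)&(v>178)&(v<215)
red=((H<8)|(H>172))&(S>120)&b&(Z>.078)&(u<283)
yel=(H>15)&(H<35)&(S>150)&(u>290)&(u<320)&(v>180)&(v<210)
pad=b&(V<60)&(Z>.11)&(u<232)
base=b&(Z>.032)&(Z<.044)&(S<60)
for n,m,z in (("blk",red,.0865),("pad",pad,.140),("yel",yel,.103)):
    print(n,m.sum(),atz(c,[(u[m].mean(),v[m].mean())],z).round(4),np.nanmedian(P[m],0).round(4),P[m].min(0).round(3),P[m].max(0).round(3))
Q=P[base]; A=np.c_[Q[:,:2]-Q[:,:2].mean(0),np.ones(len(Q))]; k,*_=np.linalg.lstsq(A,Q[:,2],rcond=None); print("base",len(Q),k.round(4),Q.min(0).round(3),Q.max(0).round(3))
E
```

```text
blk 230 [[ 0.5447 -0.0548  0.0865]] [ 0.5449 -0.0546  0.0854] [ 0.528 -0.073  0.078] [ 0.563 -0.037  0.092]
pad 217 [[0.5451 0.0656 0.14  ]] [0.5451 0.065  0.1393] [0.53  0.045 0.123] [0.562 0.083 0.149]
yel 139 [[ 0.548  -0.1274  0.103 ]] [ 0.5481 -0.1269  0.1038] [ 0.531 -0.143  0.099] [ 0.564 -0.112  0.108]
base 1106 [-0.0087  0.0009  0.0377] [ 0.516 -0.152  0.032] [0.577 0.071 0.044]
```

```bash
python3 -m handwheel '0 0 40 0.009 0 0 0; 0 0 40 0 0 0 0; 0 0 9.5 0 0 0 0; 25 0 0 0 0 0 0; 25 0 0 0 0 0 0; 0 0 0 0 0 0 0; 0 0 0 0 0 0 0' 60
python3 - <<'E'
from h import *
need((.5455,.062,.145),0)
c=snap('side','s8');i=c["color"]; cv2.imwrite("pics/c9.png",cv2.resize(i[100:280,180:420],None,fx=3,fy=3,interpolation=cv2.INTER_CUBIC))
E
```

```text
clock: 14.8
position: [0.5466, 0.0556, 0.1715]
ee_rot: [-0.502, -0.498, 0.502, -0.498]
ft_force: [0.2, 0.4, 0.3]
grip_width: -0.005
t 14.8 pos [0.5466 0.0556 0.1715] toolyaw -0.53 tilt [-0.0001 -0.0002] F [0.2 0.4 0.3] grip -0.005 q [-0.44  0.21  0.29  1.76 -0.06  1.19 -0.14]
need mm in tool axes [26.5 -1.2 -6.3] turn about tool x -0.009
```

View pics/c9.png

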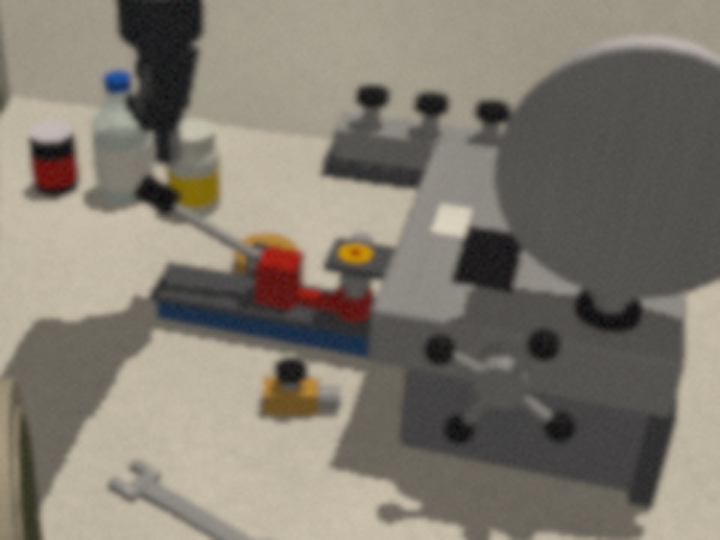

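```bash
python3 -m handwheel '12 -1 -6.5 -0.009 0 0 0; 11 0 0 0 0 0 0; 0 0 0 0 0 0 0; 0 0 0 0 0 0 0'
python3 -m handwheel '3 0 0 0 0 0 0; 3 0 0 0 0 0 0; 0 0 0 0 0 0 0'
python3 - <<'E'
from h import *
need((.5455,.062,.140),0)
E
```

```text
clock: 15.25
position: [0.5454, 0.0628, 0.1475]
ee_rot: [0.5, 0.5, -0.5, 0.5]
ft_force: [0.4, 0.9, 1.0]
grip_width: 0.004
clock: 15.55
position: [0.5458, 0.0628, 0.1417]
ee_rot: [0.5, 0.5, -0.5, 0.5]
ft_force: [0.2, -2.3, 0.8]
grip_width: -0.0
t 15.55 pos [0.5458 0.0628 0.1417] toolyaw 0.05 tilt [ 0.0003 -0.    ] F [ 0.2 -2.3  0.8] grip -0.0 q [-0.45  0.24  0.28  1.79 -0.07  1.12 -0.14]
need mm in tool axes [ 1.7 -0.3  0.8] turn about tool x 0.001
```

```bash
python3 -m handwheel '5 0 -2.7 0 0 0 0; 5 0 -2.6 0 0 0 0; 5.2 0 -2.1 0 0 0 0; 5.2 0 -2.1 0 0 0 0; 0 0 0 0 0 0 0; 0 0 0 0 0 0 0'
python3 - <<'E'
from h import *
need((.5455,.072,.122),0)
c=snap('side','s9');i=c["color"]; cv2.imwrite("pics/c10.png",cv2.resize(i[100:280,180:420],None,fx=3,fy=3,interpolation=cv2.INTER_CUBIC))
E
```

```text
clock: 16.15
position: [0.5454, 0.0725, 0.1213]
ee_rot: [0.5, 0.5, -0.5, 0.5]
ft_force: [-0.6, -0.9, 2.2]
grip_width: -0.0
t 16.15 pos [0.5454 0.0725 0.1213] toolyaw 0.07 tilt [-0.0005  0.0001] F [-0.6 -0.9  2.2] grip -0.0 q [-0.46  0.26  0.28  1.81 -0.08  1.08 -0.15]
need mm in tool axes [-0.7  0.1  0.5] turn about tool x 0.001
```

View pics/c10.png

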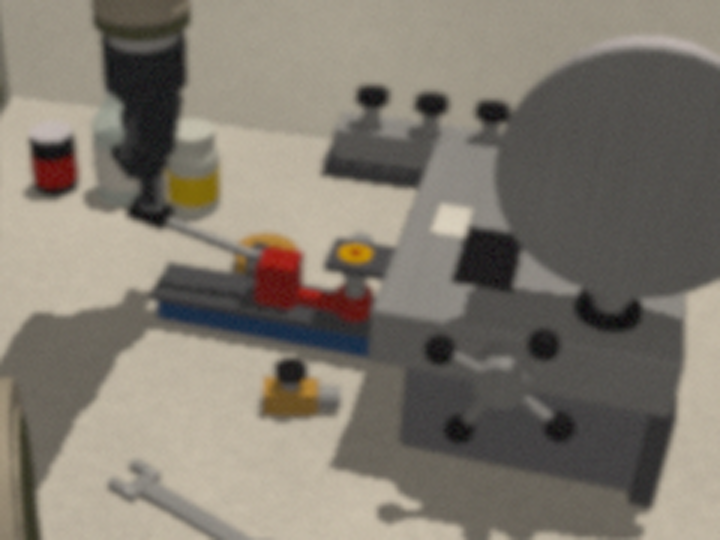

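The fingers are on the paddle and it is going down; the jack hasn't moved. I continue to the bottom.

```bash
python3 -m handwheel '5.4 0 -1.6 0 0 0 0; 5.4 0 -1.6 0 0 0 0; 5.5 0 -1.1 0 0 0 0; 5.5 0 -1.1 0 0 0 0; 5.6 0 -0.5 0 0 0 0; 0 0 0 0 0 0 0'
python3 -m handwheel '4 0 -0.4 0 0 0 0; 3 0 0 0 0 0 0; 0 0 0 0 0 0 0; 0 0 0 0 0 0 0'
python3 - <<'E'
from h import *
need((.5455,.080,.085),0)
E
```

```text
clock: 16.8
position: [0.5458, 0.0786, 0.0941]
ee_rot: [0.5, 0.5, -0.499, 0.5]
ft_force: [-3.1, -1.4, 11.3]
grip_width: 0.001
clock: 17.2
position: [0.5458, 0.0791, 0.0877]
ee_rot: [0.5, 0.5, -0.499, 0.5]
ft_force: [-4.1, -0.0, 13.9]
grip_width: 0.003
t 17.2 pos [0.5458 0.0791 0.0877] toolyaw 0.07 tilt [0.0006 0.0008] F [-4.1 -0.  13.9] grip 0.003 q [-0.46  0.3   0.27  1.84 -0.09  1.02 -0.15]
need mm in tool axes [ 2.7 -0.3 -0.9] turn about tool x 0.001
```

```bash
python3 -m handwheel '1.5 0 0 0 0 0 0; 0.8 0 0 0 0 0 0; 0 0 0 0 0 0 0; 0 0 0 0 0 0 0'
python3 - <<'E'
from h import *
need((.5455,.080,.085),0)
c=snap('side','s10');i=c["color"]; cv2.imwrite("pics/c11.png",cv2.resize(i[100:280,180:420],None,fx=3,fy=3,interpolation=cv2.INTER_CUBIC))
c=snap('top','t10')
E
```

```text
clock: 17.6
position: [0.5459, 0.0792, 0.0862]
ee_rot: [0.5, 0.5, -0.499, 0.5]
ft_force: [-7.6, -1.5, 19.6]
grip_width: -0.001
t 17.6 pos [0.5459 0.0792 0.0862] toolyaw 0.06 tilt [0.0009 0.0011] F [-7.6 -1.5 19.6] grip -0.001 q [-0.46  0.3   0.27  1.84 -0.09  1.01 -0.15]
need mm in tool axes [ 1.2 -0.4 -0.8] turn about tool x 0.001
```

View pics/c11.png

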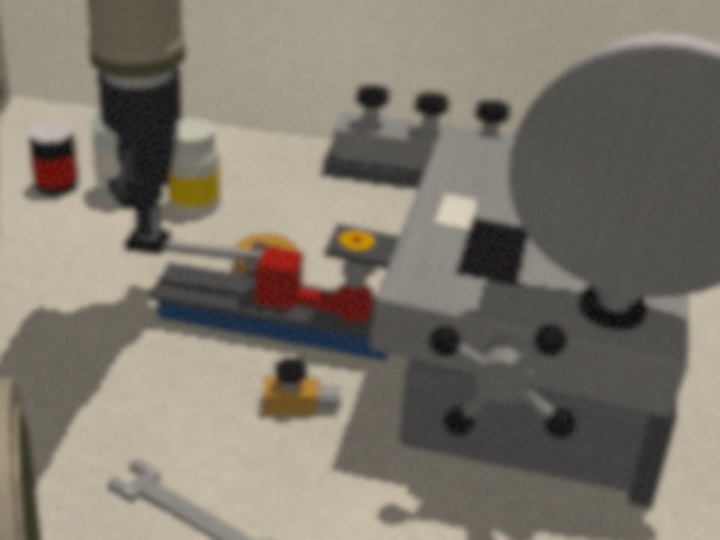

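View pics/t10.png

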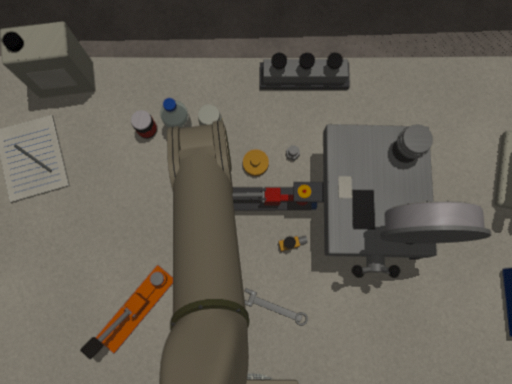

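```bash
cat > chk.py <<'E'
from h import *
import sys
def chk(f):
    c=load(f"/tmp/{f}.npz"); P=cloud(c); hsv=cv2.cvtColor(c["color"],cv2.COLOR_BGR2HSV).astype(int); H,S,V=hsv[...,0],hsv[...,1],hsv[...,2]
    v,u=np.mgrid[0:384,0:512]; Z=P[...,2]
    b=(u>225)&(u<322)&(v>178)&(v<215)
    red=((H<8)|(H>172))&(S>120)&b&(Z>.078)&(u<281)
    yel=(H>15)&(H<35)&(S>150)&(u>290)&(u<320)&(v>175)&(v<210)
    base=b&(Z>.032)&(Z<.044)&(S<60)
    for n,m in (("blk",red),("lugmark",yel)): print(n,m.sum(),np.nanmedian(P[m],0).round(4))
    Q=P[base]; A=np.c_[Q[:,:2]-Q[:,:2].mean(0),np.ones(len(Q))]; k,*_=np.linalg.lstsq(A,Q[:,2],rcond=None); print("base",len(Q),k.round(4),Q.min(0).round(3),Q.max(0).round(3))
    D=P[200:245,328:345].reshape(-1,3); D=D[(D[:,2]>.14)&(D[:,2]<.18)]; A=np.c_[D[:,:2],np.ones(len(D))]
    D=P[135:175,340:380].reshape(-1,3); D=D[(D[:,2]>.14)&(D[:,2]<.18)]; A=np.c_[D[:,:2],np.ones(len(D))]
    print("deck slope",np.linalg.lstsq(A,D[:,2],rcond=None)[0].round(4),np.median(D[:,2]).round(4))
chk(sys.argv[1])
E
python3 chk.py t7; python3 chk.py t10
```

```text
blk 230 [ 0.5449 -0.0546  0.0854]
lugmark 139 [ 0.5481 -0.1269  0.1038]
base 1054 [-0.009   0.001   0.0377] [ 0.516 -0.152  0.032] [0.577 0.061 0.044]
deck slope [-0.0029  0.0019  0.1576] 0.1553
blk 231 [ 0.5449 -0.0558  0.0856]
lugmark 138 [ 0.5475 -0.128   0.1182]
base 929 [-0.0016 -0.0015  0.0379] [ 0.516 -0.152  0.032] [0.577 0.044 0.044]
deck slope [1.000e-04 4.960e-02 1.761e-01] 0.1637
```

Deck tilt is about 0.048 rad and the jack is in place, so I let the handle come back up.

```bash
python3 -m handwheel '-6 0 0 0 0 0 0; -8 0 1.5 0 0 0 0; -10 0 2.5 0 0 0 0; -10 0 4 0 0 0 0; -10 0 4 0 0 0 0; -10 0 4 0 0 0 0; -10 0 1 0 0 0 0; 0 0 0 0 0 0 0'
python3 -m handwheel '-5 0 0 0 0 0 0; 0 0 0 0 0 0 0; 0 0 0 0 0 0 0; 0 0 0 0 0 0 0'
python3 - <<'E'
from h import *
need((.5455,.062,.150),0)
c=snap('side','s11');i=c["color"]; cv2.imwrite("pics/c12.png",cv2.resize(i[100:280,180:420],None,fx=3,fy=3,interpolation=cv2.INTER_CUBIC))
c=snap('top','t11')
E
python3 chk.py t11
```

```text
clock: 18.5
position: [0.5461, 0.0615, 0.1498]
ee_rot: [0.5, 0.5, -0.499, 0.5]
ft_force: [-0.1, 0.9, -0.2]
grip_width: 0.002
clock: 18.9
position: [0.5454, 0.0618, 0.1533]
ee_rot: [0.5, 0.5, -0.5, 0.5]
ft_force: [-0.6, 0.6, 0.0]
grip_width: 0.001
t 18.9 pos [0.5454 0.0618 0.1533] toolyaw 0.07 tilt [-0.0006 -0.    ] F [-0.6  0.6  0. ] grip 0.001 q [-0.45  0.22  0.29  1.78 -0.07  1.15 -0.14]
need mm in tool axes [ 3.3  0.1 -0.2] turn about tool x 0.001
blk 234 [ 0.5448 -0.0558  0.0852]
lugmark 138 [ 0.548  -0.1268  0.1036]
base 768 [-0.0021  0.0009  0.0378] [ 0.516 -0.151  0.032] [0.577 0.024 0.043]
deck slope [-0.0019  0.0038  0.1574] 0.1553
```

View pics/c12.png

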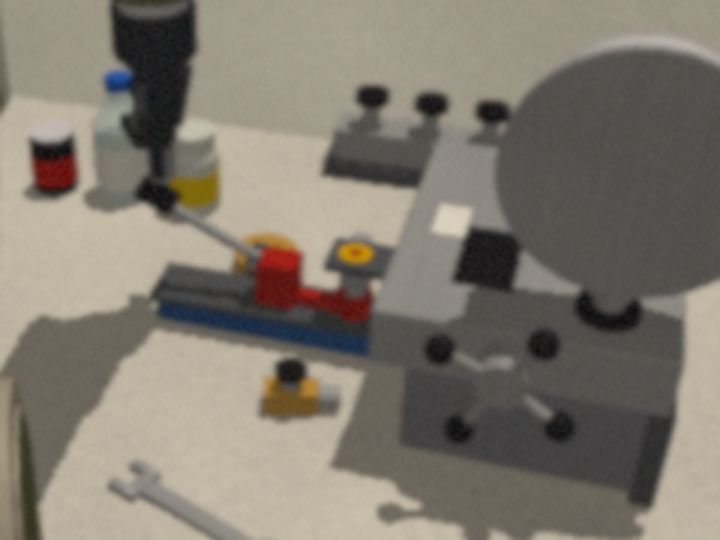

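The handle is back up, the deck is lowered and the jack is still in place. Second stroke:

```bash
python3 -m handwheel '6 0 0 0 0 0 0; 5.5 0 -0.5 0 0 0 0; 5 0 -2.7 0 0 0 0; 5 0 -2.6 0 0 0 0; 5.2 0 -2.1 0 0 0 0; 5.2 0 -2.1 0 0 0 0; 5.4 0 -1.6 0 0 0 0; 5.4 0 -1.6 0 0 0 0'
python3 -m handwheel '5.5 0 -1.1 0 0 0 0; 5.5 0 -1.1 0 0 0 0; 5.6 0 -0.5 0 0 0 0; 4 0 -0.4 0 0 0 0; 3 0 0 0 0 0 0; 0 0 0 0 0 0 0; 0 0 0 0 0 0 0'
python3 - <<'E'
from h import *
need((.5455,.080,.085),0)
E
```

```text
clock: 19.8
position: [0.5457, 0.0748, 0.111]
ee_rot: [0.5, 0.5, -0.5, 0.5]
ft_force: [-4.9, -3.2, 11.0]
grip_width: -0.001
clock: 20.5
position: [0.5457, 0.0783, 0.0881]
ee_rot: [0.5, 0.5, -0.5, 0.5]
ft_force: [-6.2, -1.6, 11.9]
grip_width: -0.002
t 20.5 pos [0.5457 0.0783 0.0881] toolyaw 0.06 tilt [0.0003 0.0006] F [-6.2 -1.6 11.9] grip -0.002 q [-0.46  0.3   0.27  1.84 -0.09  1.02 -0.15]
need mm in tool axes [ 3.1 -0.2 -1.7] turn about tool x 0.001
```

```bash
python3 -m handwheel '1.5 0 -0.5 0 0 0 0; 0.8 0 0 0 0 0 0; 0 0 0 0 0 0 0; 0 0 0 0 0 0 0; 0 0 0 0 0 0 0'
python3 - <<'E'
from h import *
need((.5455,.080,.085),0)
c=snap('side','s12');i=c["color"]; cv2.imwrite("pics/c13.png",cv2.resize(i[100:280,180:420],None,fx=3,fy=3,interpolation=cv2.INTER_CUBIC))
c=snap('top','t12')
E
python3 chk.py t12
```

```text
clock: 21.0
position: [0.5458, 0.0784, 0.0864]
ee_rot: [0.5, 0.5, -0.5, 0.5]
ft_force: [-7.0, -4.0, 18.9]
grip_width: 0.001
t 21.0 pos [0.5458 0.0784 0.0864] toolyaw 0.04 tilt [0.0004 0.0005] F [-7.  -4.  18.9] grip 0.001 q [-0.46  0.3   0.27  1.84 -0.09  1.01 -0.15]
need mm in tool axes [ 1.4 -0.3 -1.6] turn about tool x 0.001
blk 232 [ 0.5446 -0.0558  0.0852]
lugmark 139 [ 0.5473 -0.1279  0.1184]
base 932 [-0.0076 -0.0002  0.0377] [ 0.516 -0.164  0.032] [0.577 0.044 0.044]
deck slope [0.0026 0.0518 0.1749] 0.1635
```

View pics/c13.png

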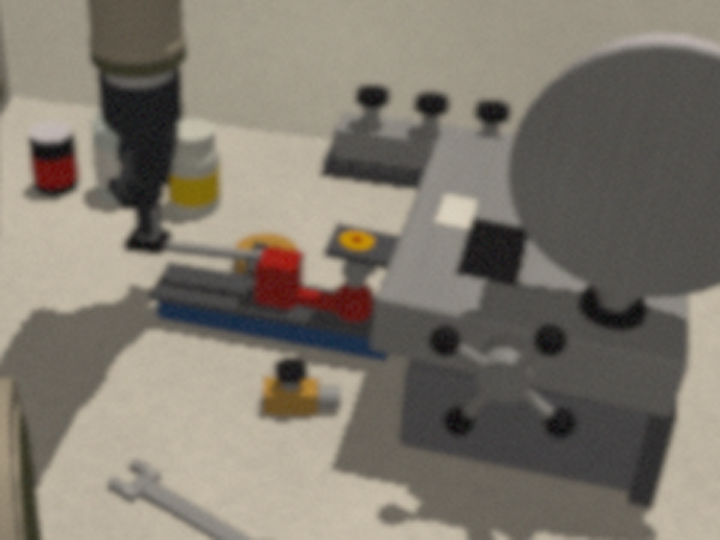

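The handle is at its stop, the deck is raised by about 0.05 rad, the jack is level and the fingers press with about 19 N. I hand in.

```bash
python3 -c "
from workcell import hand_in
print(hand_in())"
```

```text
the job is handed in; nothing more can be done
None
```

The job is handed in at about 21 s of the 61 s allowed, with the tester raised and the fingers still holding the handle down. `hand_in` reports no verdict, so what follows rests on my own measurements.

**What I did:** I gripped the red jack by its pump block and turned it in line with the plinth. Then I slid it in from the outer end and set it down under the yellow mark. With closed fingers I pressed the paddle fully down, let it come all the way back up, and pressed it down again.

| Last check | Result |
|---|---|
| Handle position | fingertips at z 0.0864 m, which matches the handle stop at 0.5 rad |
| Push on the paddle | about 19 N |
| Deck tilt | about 0.05 rad; it read about 0 between the strokes |
| Jack | level, with no visible movement between the strokes |
| Saddle to lift mark | about 4–5 mm in plan, against a limit of 12 mm; worked out from the pump block's position, since the lug hides the saddle |

- **Sideways push:** about 7 N acts sideways (along world x) while the paddle is held down. I did not find out why; the jack did not shift.
- **Bystanders:** I compared them by eye in the pictures only, and none looked moved. The bottle and jar stood partly behind the gripper in the last one.

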